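Deburr the mouth of the clamped brass tube

ROBOT

A 6-joint arm with a two-finger parallel gripper is mounted at the origin on the work surface. World frame = base frame: x ahead of the robot, y to its left, z up, the work surface at z = 0. Lengths are in m, angles in rad, forces in N, time in s.
With the tool pointing down it reaches from about 0.275 to 0.725 m from the base axis. Payload 5.6 kg.
Tool frame: the origin (TCP) lies between the finger pads; the fingertips stand 14 mm ahead of it and the grasp point (between the pads) lies 5 mm behind it; z points along the fingers, y is the line along which they close (so a half turn about z gives the same grasp; the last joint's range is limited). The gripper opens to 85 mm and grips with 20 to 120 N. Pads are 22 mm wide; open, the fingers measure 114 mm over their backs; the gripper's body (76 mm by 85 mm) begins 54 mm behind the grasp point. The pads swing forward as they close: fully open they stand 13 mm farther back than shut.
Start: joints at [-1.063, 0.255, 0.108, 0, -1.424, -0.285], TCP at [0.122, -0.536, 0.245] pointing down, gripper open.
Joint ranges: [-2.95, 2.95], [-1.21, 1.97], [-1.09, 1.5], [-2.87, 1.71], [-2.94, -0.07], [-3.05, 3.05]. Speed limits (rad/s): [2.57, 2.57, 3.14, 3.14, 3.14, 3.14].

INTERFACE

Orientations are given as [roll, pitch, yaw] about the fixed x, y, z axes, in that order (R = Rz(yaw) Ry(pitch) Rx(roll)).
In Python, from rig import r gives the robot as it stands. The module is installed in compiled form; this text tells all that it offers.
- The arm moves only by the tool move_arm, never from a script. Its argument "steps" is a list of rows, each a list of 3 entries, a list of its own where there are three numbers: the shift along the tool's x, y, z as a fraction of full scale, then the turn about the tool's z as a fraction of full scale, then the opening in per cent of the stroke, from 0 (shut) to 100 (fully open). In form: [[[tx, ty, tz], yaw, jaw], ...]. A call has 1 to 5 rows; each row shifts and turns the commanded pose from where the row before left it, along the tool's axes as they then stand; what a row does not reach is not made up. Full scale, the value 1, is 0.15 m for a shift and 90 degrees for a turn. A row lasts 1/8 s, in which the tool goes at most 62.5 mm and 10.7 degrees, less where a joint would pass 70% of its speed; a pose out of reach is approached as far as the arm can. A call with a number of a shift or a turn outside -1 to 1 is refused whole. A call with a gripper value outside its range is refused whole. The fingers move at their own pace and stop on an object; "force" is the grip in N (left out, the last holds). Time passes only in rows, so rows that do not move let the fingers close. It gives the time, the measured TCP pose, the force, the opening and the grip force at its end, in the units of the state.
- r.get_obs(): the state, without advancing time (a new reading comes with each control period).
- r.capture(name): name is "scene" or "top" or "wrist"; returns the picture (420x560x3 uint8, blue, green, red); there is no depth.
- r.calibration(name): a dict with "intrinsics" (3x3 intrinsics, pixels), "k1" (the pictures are not rectified: a ray, as slopes to the right and down, at radius r is drawn at 1 + k1 r^2 times it, then the intrinsics apply), "R" (3x3) and "t" (3): a world point X has camera coordinates R X + t. Camera axes: x right, y down, z forward; pixel columns grow to the right and rows downward; lengths in m; the calibration is good to about 2 mm. A picture is of the moment at which its call begins: read the wrist's pose just before it. calibration takes no time and is no camera call; for the wrist camera it gives the pose at the moment of the call.
- r.close_job(): hands the job in; it is judged then, once.
The state is a dict: "time_s": time; "qpos": joint angles; "joint_velocities": joint speeds; "tau": joint torques, N m; "tcp_pos": TCP position; "eef_rot": TCP orientation; "wrist_force": force on the tool from outside, world axes, zero at the start; "wrist_torque": the same for the moment, N m; "opening": finger opening in m; "grip_force": force on a finger pad.
Only numpy, scipy, OpenCV 4.12 (cv2) and the standard library are available. Lean on these libraries where they do the work, as an engineer would, in place of code of your own. Each camera call takes 0.05 s, during which the arm holds its last target. There are 200 camera calls.

TASK

Take the deburring tool with the tapered fluted blade out of the tool stand, lower its blade part-way into the brass tube clamped in the vise, and press it lightly outwards (some 3 newtons) on the inner edge of the tube's mouth on the side towards the vise's handle; from there run it slowly and with steady contact (take at least 6 seconds over it) one full circle clockwise as seen from above, right back to the starting side, never jamming it hard. Then hang the tool back in its free hole in the stand, upright with its collar down on the rail, and let go, leaving everything else on the bench where it is.

Things in the scene. Friction and masses are not known exactly. Their poses are not given: they have to be found in the camera images.
- scraper: the deburring tool, hanging upright in the stand, 190 mm long, 0.2 kg. Origin on its axis at the underside of its round steel collar (46 mm diameter, 6 mm thick), z up. Above: a flat-sided wooden handle, 24 mm thick along the tool's x, 32 mm wide along its y, 9 to 105 mm above the origin. Below: black rubber bush (25 mm diameter, 18 mm long), shank, blade; the point is 85 mm below the origin
- blade: the tool's blade: fluted steel cone (every side cuts), 6 mm diameter at the point, 24 mm diameter 36 mm above it, then a 10 mm shank. Origin at the point, z up along its axis. The rubber bush lets it swing up to 14 degrees any way about a point 73 mm above the blade's point and springs it back straight: pushing the cone's middle sideways takes about 0.7 N per mm
- tube: brass tube clamped upright and immovable in the vise, outside diameter 66 mm, bore 54 mm, 85 mm long. Origin at the centre of its open mouth, at the level of the rim, 165 mm above the bench; z up, x points level to the side of the vise's handle
- vise: grey steel bench vise, bolted down. Origin on the bench under the tube's axis; z up, -x points to its screw and T-handle, the anvil is at +x. It reaches from 126 mm at -x to 126 mm at +x of the origin and at most 64 mm either side; the jaws' top is 125 mm above the bench, the tube stands 40 mm above them
- rack: wooden tool stand, fixed, 100 mm deep (x), 264 mm long (y), 120 mm high. Origin on the bench at its centre; z up, y along the row. Its rail has three round holes of 34 mm diameter in a row along y, 65 mm apart; each tool hangs through a hole with its collar on the rail
- slot0 (a point): centre of the stand's hole at its -y end, on the top face of the rail, 120 mm above the bench; axes as the stand's
- slot1 (a point): centre of the stand's middle hole, on the top face of the rail, 120 mm above the bench; axes as the stand's
- slot2 (a point): centre of the stand's hole at its +y end, on the top face of the rail, 120 mm above the bench; axes as the stand's
- chisel: chisel with a round tapered wooden handle with a steel hoop on top, hanging in the stand; origin at the underside of its 46 mm collar, handle up to 95 mm above it, 33 mm diameter at most. Leave it
- awl: awl with a pear-shaped wooden handle (42 mm diameter), hanging in the stand; origin at the underside of its 46 mm collar, handle up to 92 mm above it. Leave it
- pail: metal pail full of wooden spoons, loose, 169 mm diameter, spoon tops up to 280 mm above the bench; origin under its centre. Leave it
- bottle: white glue bottle, 54 mm diameter, 130 mm high, loose, standing close behind (+x of) the stand; origin under its centre. Leave it
- bowl: white china bowl, 100 mm diameter, 42 mm high, loose, standing close before (-x of) the stand; origin under its centre. Leave it
- tape: cardboard tape core, 96 mm diameter, 25 mm high, lying on the bench; origin under its centre. Leave it
- spoon: wooden spoon lying on the bench, 200 mm long along its x, 17 mm high, bowl at +x; origin on the bench under its middle. Leave it
- block: wooden block on the bench, 110 x 50 x 35 mm; origin under its centre. Leave it
Not all that is in view belongs to the job. What is shaped like the scraper but pink, red or turquoise is not meant.

How it is judged:
By the outcome, as a careful person would: the job done as asked, in the order asked, and still so for the second after the job is handed in, with the robot touching nothing.
It also fails if it takes over 72 s, if anything falls off the work surface, if the arm or the gripper's body presses on something with over 40 N, if the wrist force passes 120 N, or if a joint passes its speed limit or range.

## Working session

There is one attempt and no reset: what is moved stays moved. The work goes in short steps, Python scripts to look and compute and a tool call to move; the robot and the scene stay as the last step left them, time stands still between calls to the robot, and variables do not carry over. Pictures are saved under pics/ and viewed, at most 10 in all, crops included, and the job is handed in when it is done.

Besides the shell and the picture viewer there is one more tool, called after "Call:" by a JSON object that holds its "name" and its "arguments", one argument or row to a line. move_arm: Moves the arm, as the interface text tells. Shift numbers are shares of 0.15 m and turn numbers shares of 90 degrees, none past 1 either way. Its arguments: {"type":"object","properties":{"steps":{"type":"array"},"force":{"type":"number"}},"required":["steps"]}

```bash
mkdir -p pics
python3 - <<'E'
from rig import r
import cv2
o=r.get_obs();print({k:(v if not hasattr(v,'round') else v.round(4)) for k,v in o.items()} if 1 else '')
for n in('scene','top','wrist'):
    c=r.calibration(n);print(n,c);cv2.imwrite(f'pics/{n}0.png',r.capture(n))
E
```

```text
{'time_s': 0.0, 'qpos': array([-1.0634e+00,  2.5580e-01,  1.0700e-01, -5.0000e-04, -1.4239e+00,
       -2.8460e-01]), 'joint_velocities': array([-0.0001,  0.    , -0.0005,  0.0002, -0.0004,  0.0009]), 'tau': array([-1.00000e-04, -3.86631e+01,  2.37945e+01,  5.36510e+00,
       -6.10000e-03,  0.00000e+00]), 'tcp_pos': array([ 0.1215, -0.5359,  0.2444]), 'eef_rot': array([ 3.1397e+00, -1.0000e-04, -2.9188e+00]), 'wrist_force': array([-0.5705, -0.0355, -0.3602]), 'wrist_torque': array([0.0406, 0.0701, 0.0358]), 'grip_force': 0.0, 'opening': 0.08526790039968153}
scene {'intrinsics': array([[402.8870942 ,   0.        , 280.95862935],
       [  0.        , 402.8870942 , 209.08981719],
       [  0.        ,   0.        ,   1.        ]]), 'k1': -0.0905685871412661, 'R': array([[-0.72964012,  0.68381708,  0.00441553],
       [ 0.40129068,  0.43339193, -0.80693074],
       [-0.55370667, -0.58699714, -0.59062956]]), 't': array([ 0.3745901 , -0.15337087,  1.47062043])}
top {'intrinsics': array([[411.88125176,   0.        , 276.23053256],
       [  0.        , 411.88125176, 210.3516433 ],
       [  0.        ,   0.        ,   1.        ]]), 'k1': -0.1076839531968642, 'R': array([[-1.53742636e-02, -9.99881386e-01, -9.19673614e-04],
       [-9.94887789e-01,  1.53892825e-02, -9.98070985e-02],
       [ 9.98094131e-02, -6.19488594e-04, -9.95006381e-01]]), 't': array([0.05808808, 0.5584831 , 1.19910567])}
wrist {'intrinsics': array([[359.96863672,   0.        , 275.44849827],
       [  0.        , 359.96863672, 209.39953668],
       [  0.        ,   0.        ,   1.        ]]), 'k1': 0.01564204543090567, 'R': array([[-0.22047924,  0.97538763,  0.00280597],
       [ 0.93088079,  0.20955794,  0.29924308],
       [ 0.29128999,  0.06858891, -0.95417279]]), 't': array([ 0.54931388, -0.0400921 ,  0.37978345])}
```

View pics/scene0.png

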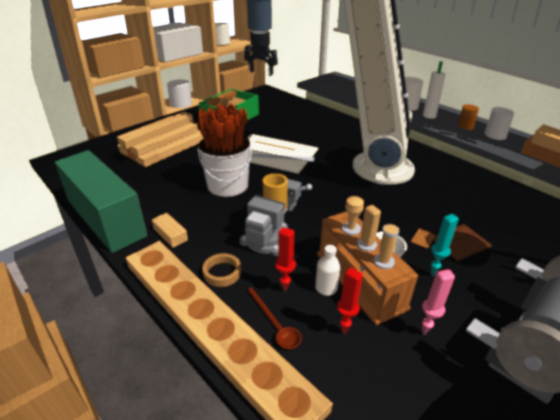

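View pics/top0.png

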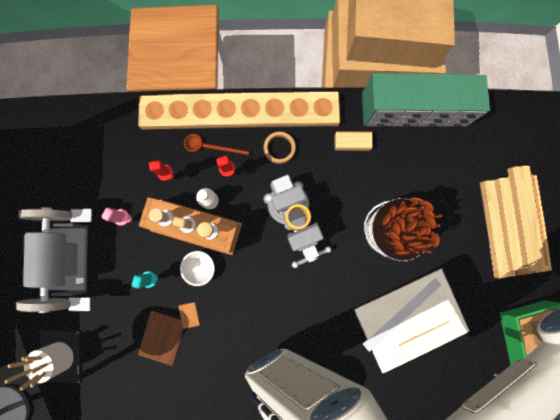

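The stand's tools are at scene (354,212), (370,228) and (390,245), or in the top view (206,230), (182,224) and (156,215). The look-alikes are red at (287,255) and (350,295), pink at (437,300) and turquoise at (443,240). The tube is at scene (275,190), top (297,216), and the T-handle is at top (310,258). Next is one close crop of the stand and vise.

Run:
```python
import cv2,numpy as np
s=cv2.imread('pics/scene0.png');t=cv2.imread('pics/top0.png')
a=cv2.resize(s[165:325,310:430],(450,600),interpolation=cv2.INTER_CUBIC)
b=cv2.resize(t[185:285,130:250],(350,292),interpolation=cv2.INTER_CUBIC)
c=cv2.resize(t[170:275,255:340],(350,308),interpolation=cv2.INTER_CUBIC)[:308]
cv2.imwrite('pics/c1.png',np.hstack([a,np.vstack([b,c])]))
```

```text
(no output)
```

View pics/c1.png

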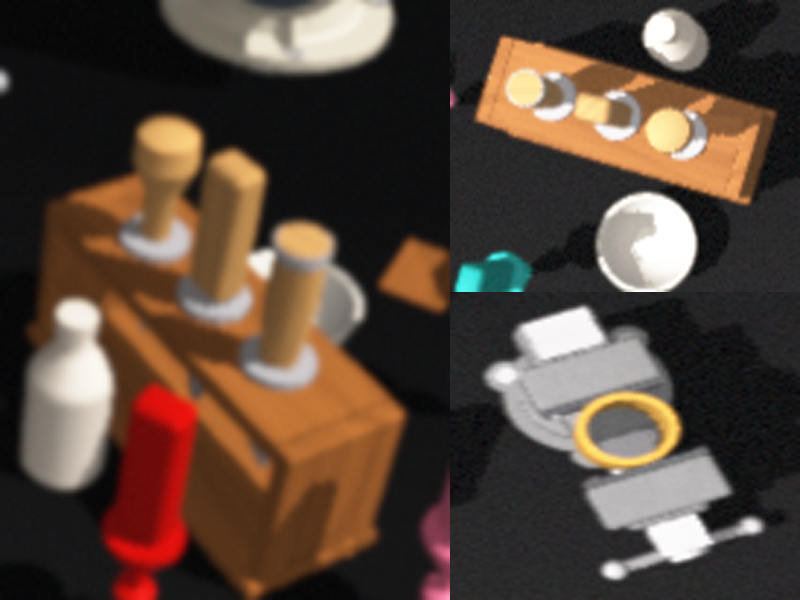

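The middle tool, at scene (370,228) and top (182,224), has the flat-sided square handle, so that is the scraper in slot1. The awl or chisel stands on either side of it.

```bash
cat > h.py <<'E'
import numpy as np,cv2
from rig import r
def ray(c,p):
    K=c['intrinsics'];x=(np.array(p,float)-K[:2,2])/[K[0,0],K[1,1]]
    u=x.copy()
    for _ in range(20): u=x/(1+c['k1']*(u@u))
    return -c['R'].T@c['t'],c['R'].T@np.array([u[0],u[1],1])
def plane(c,p,z):
    o,d=ray(c,p);return (o+d*(z-o[2])/d[2])
def proj(c,X):
    X=c['R']@np.array(X,float)+c['t'];u=X[:2]/X[2];u=u*(1+c['k1']*(u@u))
    K=c['intrinsics'];return u*[K[0,0],K[1,1]]+K[:2,2]
def two(c1,p1,c2,p2):
    o1,d1=ray(c1,p1);o2,d2=ray(c2,p2)
    s=np.linalg.lstsq(np.c_[d1,-d2],o2-o1,rcond=None)[0]
    a,b=o1+s[0]*d1,o2+s[1]*d2;return (a+b)/2,np.linalg.norm(a-b)
def ringfit(c,mask,z):
    "outer contour -> world points on plane z -> circle fit"
    cs,_=cv2.findContours(mask,cv2.RETR_EXTERNAL,cv2.CHAIN_APPROX_NONE)
    k=cv2.convexHull(max(cs,key=cv2.contourArea))[:,0]
    P=np.array([plane(c,p,z)[:2] for p in k])
    s=np.linalg.lstsq(np.c_[2*P,np.ones(len(P))],(P**2).sum(1),rcond=None)[0]
    return s[:2],np.sqrt(s[2]+s[:2]@s[:2])
E
python3 - <<'E'
from h import *
np.set_printoptions(precision=4,suppress=True)
t=cv2.imread('pics/top0.png');c=r.calibration('top');cw=r.calibration('wrist')
k=350/120
f=lambda x,y:(130+x/k-.3,185+y/k-.3)
C=[plane(c,f(*p),.12)[:2] for p in[(500,38),(775,110),(750,203),(475,122)]]
print('rack',C,np.mean(C,0));e=C[0]-C[1];e2=C[3]-C[2]
print('yaw',[np.degrees(np.arctan2(-v[0],v[1])) for v in(e,e2)])
print('handle top',plane(c,f(594,108),.225))
hsv=cv2.cvtColor(t,cv2.COLOR_BGR2HSV);m=cv2.inRange(hsv,(15,110,90),(30,255,255));w=np.zeros_like(m);w[195:240,275:320]=255
print('tube',ringfit(c,m&w,.165),(m&w).sum()/255)
print('pail',plane(c,(405,228),.12),'Thandle',plane(c,(310,258),.1),'anvil',plane(c,(285,190),.12))
ct=-cw['R'].T@cw['t'];print('cam',ct,'off',ct-r.get_obs()['tcp_pos'],'fwd',cw['R'][2])
E
```

```text
rack [array([ 0.5841, -0.0198]), array([ 0.5114, -0.2802]), array([ 0.4239, -0.2527]), array([0.5048, 0.0054])] [ 0.506  -0.1368]
yaw [np.float64(-15.599939290047345), np.float64(-17.38751741416377)]
handle top [ 0.5088 -0.0926  0.225 ]
tube (array([ 0.5279, -0.0064]), np.float64(0.03444713291255907)) 294.0
pail [ 0.4954 -0.3067  0.12  ] Thandle [ 0.4177 -0.0422  0.1   ] anvil [0.6063 0.0244 0.12  ]
cam [ 0.0478 -0.5535  0.373 ] off [-0.0737 -0.0174  0.1283] fwd [ 0.2913  0.0683 -0.9542]
```

Run:
```python
from h import *
np.set_printoptions(precision=4,suppress=True)
c=r.calibration('top');cs=r.calibration('scene')
k=350/120
f=lambda x,y:(130+(x-450)/k-.3,185+y/k-.3)
C=[plane(c,f(*p),.12)[:2] for p in[(500,38),(775,110),(750,203),(475,122)]]
print('rack',C,np.mean(C,0));e=C[0]-C[1];e2=C[3]-C[2]
print('yaw',[np.degrees(np.arctan2(v[0],v[1])) for v in(e,e2)])
print('handle top',plane(c,f(594,108),.225), two(c,f(594,108),cs,(310+233/3.75,165+168/3.75)))
print('thandle ends',plane(c,(255+165/4.118,170+278/2.933),.1),plane(c,(255+300/4.118,170+235/2.933),.1))
```

```text
rack [array([0.5911, 0.4105]), array([0.5182, 0.1465]), array([0.4313, 0.1707]), array([0.5108, 0.4336])] [0.5129 0.2903]
yaw [np.float64(15.431399872339659), np.float64(16.83783450936422)]
handle top [0.5146 0.2936 0.225 ] (array([0.5151, 0.294 , 0.2221]), np.float64(0.0006934593284825012))
thandle ends [ 0.3996 -0.0004  0.1   ] [ 0.4386 -0.0925  0.1   ]
```

Call:
{"name": "move_arm", "arguments": {
  "steps": [
    [[0,0,-0.4],0,100],
    [[0,0,-0.4],0,100],
    [[-0.21,0.267,0],0,100],
    [[-0.21,0.267,0],0,100],
    [[0,0,0],-0.1,100]
  ]
}}

```text
time_s: 0.78
tcp_pos: [0.1662, -0.4422, 0.3663]
eef_rot: [-3.14, 0.001, -2.756]
wrist_force: [-0.7, -0.7, 0.3]
opening: 0.0856
grip_force: 0.0
```

Call:
{"name": "move_arm", "arguments": {
  "steps": [
    [[-0.248,0.23,0],0,100],
    [[-0.248,0.23,0],0,100],
    [[-0.248,0.23,0],0,100],
    [[-0.248,0.23,0],0,100],
    [[-0.248,0.23,0],0,100]
  ]
}}

```text
time_s: 1.4
tcp_pos: [0.2742, -0.2136, 0.3652]
eef_rot: [3.141, 0.0, -2.762]
wrist_force: [1.0, -1.5, -0.1]
opening: 0.0852
grip_force: 0.0
```

Call:
{"name": "move_arm", "arguments": {
  "steps": [
    [[-0.248,0.23,0],0,100],
    [[-0.248,0.23,0],0,100],
    [[-0.248,0.23,0],0,100],
    [[-0.248,0.23,0],0,100],
    [[-0.248,0.23,0],0,100]
  ]
}}

```text
time_s: 2.02
tcp_pos: [0.383, 0.0157, 0.3653]
eef_rot: [3.142, 0.0, -2.761]
wrist_force: [1.2, -1.4, 0.1]
opening: 0.0856
grip_force: 0.0
```

Call:
{"name": "move_arm", "arguments": {
  "steps": [
    [[-0.248,0.23,0],0,100],
    [[-0.248,0.23,0],0,100],
    [[-0.248,0.23,0],0,100],
    [[-0.248,0.23,0],0,100],
    [[-0.248,0.23,0],0,100]
  ]
}}

```text
time_s: 2.65
tcp_pos: [0.492, 0.2447, 0.365]
eef_rot: [-3.141, -0.0, -2.761]
wrist_force: [0.7, -0.7, 0.9]
opening: 0.0854
grip_force: 0.0
```

Call:
{"name": "move_arm", "arguments": {
  "steps": [
    [[-0.2,0.2,0],-0.116,100],
    [[0,0,0],-0.116,100],
    [[0,0,0],-0.116,100],
    [[0,0,0],-0.116,100],
    [[0,0,0],-0.116,100]
  ]
}}

```text
time_s: 3.28
tcp_pos: [0.5083, 0.2822, 0.3648]
eef_rot: [3.141, -0.001, -1.845]
wrist_force: [-0.3, -0.9, 0.6]
opening: 0.0853
grip_force: 0.0
```

Run:
```python
from h import *
np.set_printoptions(precision=4,suppress=True)
o=r.get_obs();print(o['tcp_pos'],o['eef_rot'],o['qpos'])
c=r.calibration('wrist');im=r.capture('wrist');cv2.imwrite('pics/w1.png',im)
np.save('w1.npy',c,allow_pickle=True)
print(-c['R'].T@c['t'])
for n,X in dict(top=(.5148,.2938,.225),slot=(.513,.2905,.126)).items(): print(n,proj(c,X))
```

```text
[0.5083 0.2822 0.3648] [ 3.141  -0.0007 -1.8445] [ 0.7755  0.3253  0.5043 -0.0002 -1.7507 -1.0493]
[0.4886 0.2083 0.4932]
top [272.3967 215.735 ]
slot [273.8432 182.4199]
```

View pics/w1.png

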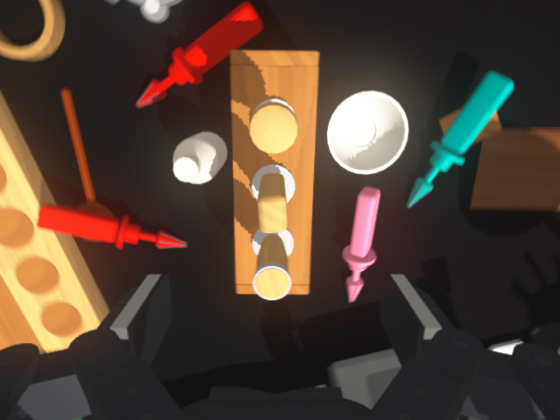

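The wrist view shows the stand aligned with the image. The scraper handle top is near (272,210), its collar near (273,185), the awl at (274,125) and the chisel at (271,283). The handle looks square to the row. I'll measure it more closely.

Run:
```python
from h import *
im=cv2.imread('pics/w1.png')
cv2.imwrite('pics/c2.png',cv2.resize(im[90:310,215:335],(327,600),interpolation=cv2.INTER_CUBIC))
```

```text
(no output)
```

View pics/c2.png

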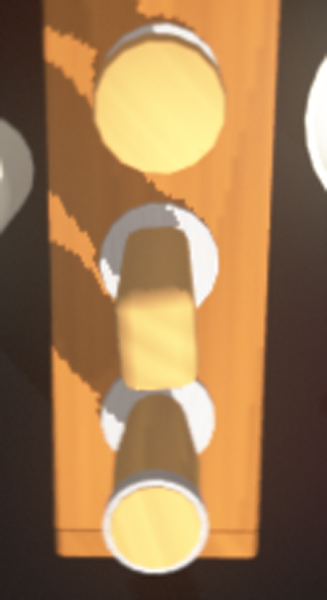

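Run:
```python
from h import *
np.set_printoptions(precision=4,suppress=True)
c=np.load('w1.npy',allow_pickle=True).item()
print('top',plane(c,(272.3,214.7),.225),'collar',plane(c,(273.2,184.3),.126))
q=lambda x,y:(215+x/2.727-.3,90+y/2.727-.3)
a=plane(c,q(157,295),.225);b=plane(c,q(159.5,388),.225);print('y size',np.linalg.norm(a-b),np.degrees(np.arctan2((a-b)[0],(a-b)[1])))
L=[plane(c,p,.12) for p in[(230,52),(236,294),(320,52),(310,294)]]
for i in(0,2): print('edge',np.degrees(np.arctan2(*(L[i]-L[i+1])[:2])))
print('awl top',plane(c,q(160,107),.205),'chisel',plane(c,q(156,527),.215))
print('rackmean',np.mean(L,0))
```

```text
top [0.5146 0.293  0.225 ] collar [0.5142 0.2923 0.126 ]
y size 0.028199223405860945 -165.6232090974456
edge -163.64797105506156
edge -163.86163696199506
awl top [0.4964 0.2314 0.205 ] chisel [0.5329 0.3558 0.215 ]
rackmean [0.5143 0.2951 0.12  ]
```

Call:
{"name": "move_arm", "arguments": {
  "steps": [
    [[-0.079,-0.021,0],0,100],
    [[0,0,0.35],0,100],
    [[0,0,0.35],0,100],
    [[0,0,0.35],0,100],
    [[0,0,0.195],0,100]
  ]
}}

```text
time_s: 3.95
tcp_pos: [0.5137, 0.2924, 0.1749]
eef_rot: [3.139, -0.004, -1.855]
wrist_force: [-0.1, 1.0, 0.8]
opening: 0.0853
grip_force: 0.0
```

Call:
{"name": "move_arm", "arguments": {
  "steps": [
    [[0,0,0],0,20],
    [[0,0,0],0,10],
    [[0,0,0],0,10],
    [[0,0,0],0,10],
    [[0,0,0],0,10]
  ],
  "force": 70
}}

```text
time_s: 4.58
tcp_pos: [0.5153, 0.2934, 0.1802]
eef_rot: [-3.14, 0.003, -1.851]
wrist_force: [-0.1, 1.8, 6.0]
opening: 0.0231
grip_force: 68.6
```

Call:
{"name": "move_arm", "arguments": {
  "steps": [
    [[0,0,-0.1],0,10],
    [[0,0,-0.25],0,10],
    [[0,0,-0.35],0,10],
    [[0,0,-0.35],0,10],
    [[0,0,-0.25],0,10]
  ]
}}

```text
time_s: 5.2
tcp_pos: [0.5146, 0.2922, 0.3766]
eef_rot: [-3.14, 0.002, -1.851]
wrist_force: [0.3, -0.2, -4.0]
opening: 0.0231
grip_force: 68.7
```

Run:
```python
from h import *
np.set_printoptions(precision=4,suppress=True)
o=r.get_obs();print(o['tcp_pos'],o['eef_rot'],o['opening'],o['wrist_force'])
for n,lo in(('top',(15,110,90)),('scene',(12,120,60))):
    c=r.calibration(n);im=r.capture(n);cv2.imwrite(f'pics/{n}2.png',im)
    u,v=proj(c,(.528,-.006,.165)).astype(int);h=cv2.cvtColor(im,cv2.COLOR_BGR2HSV)
    m=cv2.inRange(h,lo,(32,255,255));w=np.zeros_like(m);w[v-24:v+24,u-24:u+24]=255;m&=w
    print(n,u,v,m.sum()/255,ringfit(c,m,.165))
s=cv2.imread('pics/scene2.png');t=cv2.imread('pics/top2.png')
a=cv2.resize(s[130:280,240:440],(533,400),interpolation=cv2.INTER_CUBIC);b=cv2.resize(s[160:220,245:305],(260,260),interpolation=cv2.INTER_CUBIC)
cv2.imwrite('pics/c3.png',np.hstack([a,np.pad(b,((0,140),(0,0),(0,0)))]))
```

```text
[0.5146 0.2922 0.3766] [-3.1401  0.0017 -1.8511] 0.023131214926031086 [ 0.347  -0.1512 -3.9608]
top 297 216 253.0 (array([ 0.5281, -0.0061]), np.float64(0.03322762442029827))
scene 275 180 623.0 (array([0.5477, 0.0217]), np.float64(0.061246895186726))
```

View pics/c3.png

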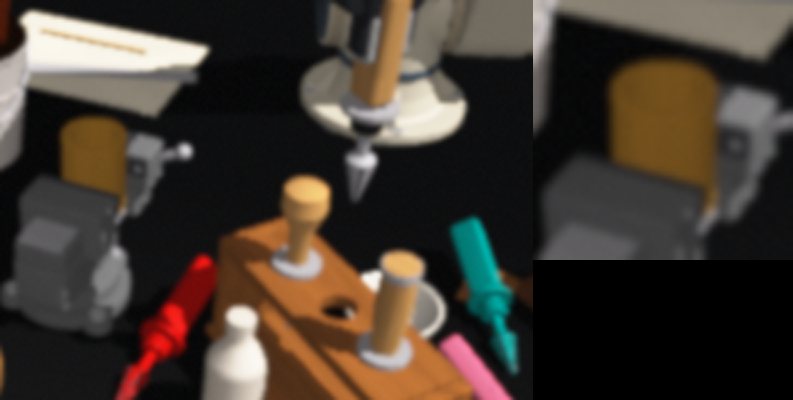

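The tool hangs in the gripper with its blade tip at crop (356,199), its own hole is free at (340,308), and the tube mouth is where I computed it. Next I check the tool's tilt against the vertical.

Run:
```python
from h import *
np.set_printoptions(precision=2,suppress=True)
c=r.calibration('scene');k=2.665
for z in(.425,.40,.3186,.2446,.2336): print(z,(proj(c,(.5146,.2922,z))-[240,130])*k)
print('rim',proj(c,(.528,-.0062,.165)))
```

```text
0.425 [388.73 -16.41]
0.4 [383.64  15.19]
0.3186 [367.97 110.89]
0.2446 [354.89 189.14]
0.2336 [353.03 200.13]
rim [275.7  180.38]
```

Call:
{"name": "move_arm", "arguments": {
  "steps": [
    [[0.15,-0.05,0],0,10],
    [[0.24,-0.081,0],0,10],
    [[0.24,-0.081,0],0,10],
    [[0.24,-0.081,0],0,10],
    [[0.24,-0.081,0],0,10]
  ]
}}

```text
time_s: 5.92
tcp_pos: [0.5217, 0.1148, 0.3724]
eef_rot: [3.139, -0.002, -1.851]
wrist_force: [-0.5, -0.7, -2.3]
opening: 0.0235
grip_force: 68.5
```

Call:
{"name": "move_arm", "arguments": {
  "steps": [
    [[0.24,-0.081,0],0,10],
    [[0.24,-0.081,0],0,10],
    [[0.2,-0.068,0],0,10],
    [[0.097,-0.032,0],0,10],
    [[0,0,0],0,10]
  ]
}}

```text
time_s: 6.55
tcp_pos: [0.5276, -0.0068, 0.3729]
eef_rot: [3.14, -0.001, -1.852]
wrist_force: [-0.0, 0.1, -1.7]
opening: 0.0234
grip_force: 68.6
```

Run:
```python
from h import *
np.set_printoptions(precision=4,suppress=True)
o=r.get_obs();print(o['tcp_pos'],o['eef_rot'],o['opening'],o['wrist_force'])
s=r.capture('scene');t=r.capture('top');c=r.calibration('scene')
p=o['tcp_pos'];k=4
print('tip',(proj(c,p-[0,0,.145])-[215,90])*k)
a=cv2.resize(s[90:215,215:325],(440,500),interpolation=cv2.INTER_CUBIC)
w=r.capture('wrist');w=cv2.resize(w[:300,100:460],(360,300))
cv2.imwrite('pics/c4.png',np.hstack([a,np.pad(w,((0,200),(0,0),(0,0)))]))
```

```text
[ 0.5276 -0.0068  0.3729] [ 3.1402 -0.0006 -1.8525] 0.02343548793372629 [-0.0131  0.1363 -1.6642]
tip [242.2978 279.0137]
```

View pics/c4.png

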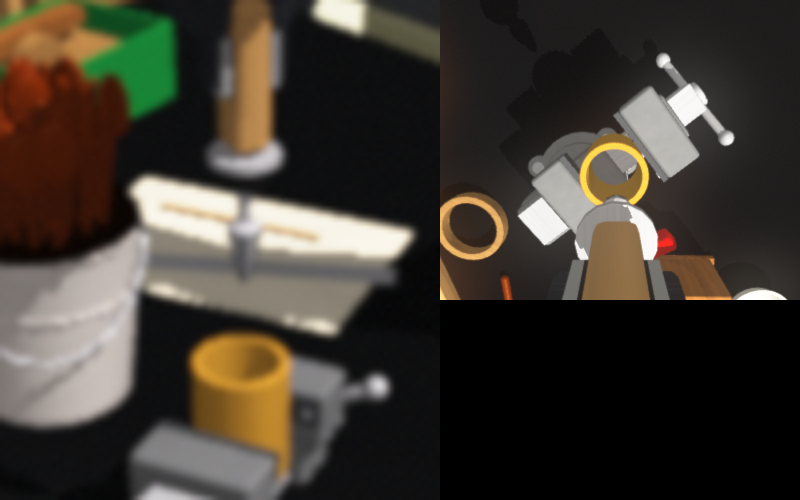

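The blade tip is above the tube at left-crop (244,279), matching the prediction. In the wrist view (right) the rim is centred near image (274,176) and the T-handle is at image (350,100).

Run:
```python
from h import *
np.set_printoptions(precision=4,suppress=True)
im=r.capture('wrist');c=r.calibration('wrist')
h=cv2.cvtColor(im,cv2.COLOR_BGR2HSV);m=cv2.inRange(h,(20,130,150),(32,255,255));w=np.zeros_like(m);w[135:215,235:315]=255;m&=w
print('wrist tube',m.sum()/255,ringfit(c,m,.165),cv2.boundingRect(m))
# inner/outer mean radius about the centre
ctr=ringfit(c,m,.165)[0]
a,b=plane(c,(323,61),.09)[:2],plane(c,(387,138),.09)[:2]
print(a,b);d=a-b;print('bar normal',np.degrees(np.arctan2(d[1],d[0]))-90, 'dir',np.degrees(np.arctan2(*((a+b)/2-ctr)[::-1])))
# jaw top edge near tube corner points
f=[[np.mean([r.get_obs()['wrist_force'] for _ in range(1)],0)]];print(f)
```

```text
wrist tube 961.0 (array([ 0.5291, -0.009 ]), np.float64(0.032401377040185045)) (240, 143, 69, 62)
[ 0.4494 -0.0987] [ 0.3992 -0.0006]
bar normal -152.86332388395596 dir -158.80595058596424
[[array([-0.3023,  0.1944, -2.4528])]]
```

Call:
{"name": "move_arm", "arguments": {
  "steps": [
    [[0.003,-0.006,0.15],0,10],
    [[0,0,0.2],0,10],
    [[0,0,0.14],0,10],
    [[0,0,0.05],0,10],
    [[0,0,0],0,10]
  ]
}}

```text
time_s: 7.38
tcp_pos: [0.529, -0.0061, 0.2927]
eef_rot: [3.142, -0.0, -1.85]
wrist_force: [-0.4, -0.4, -3.1]
opening: 0.023
grip_force: 68.5
```

Call:
{"name": "move_arm", "arguments": {
  "steps": [
    [[0.02,0.025,0],0,10],
    [[0.028,0.034,0],0,10],
    [[0.014,0.017,0],0,10],
    [[0,0,0],0,10],
    [[0,0,0],0,10]
  ]
}}

```text
time_s: 8.0
tcp_pos: [0.5154, -0.0122, 0.2926]
eef_rot: [-3.141, 0.0, -1.851]
wrist_force: [-0.1, -1.0, -2.4]
opening: 0.0234
grip_force: 68.6
```

Call:
{"name": "move_arm", "arguments": {
  "steps": [
    [[0.0063,0.0078,0],0,10],
    [[0.0063,0.0078,0],0,10],
    [[0.0063,0.0078,0],0,10],
    [[0.0063,0.0078,0],0,10],
    [[0,0,0],0,10]
  ]
}}

```text
time_s: 8.62
tcp_pos: [0.5098, -0.0146, 0.2926]
eef_rot: [-3.141, 0.0, -1.851]
wrist_force: [-0.1, -0.7, -2.8]
opening: 0.0229
grip_force: 68.6
```

```bash
cat > f.py <<'E'
from h import *
import time
F=[];P=[]
for _ in range(4):
    o=r.get_obs();F.append(o['wrist_force']);P.append(o['tcp_pos']);r.capture('top')
print(o['time_s'],'F',np.mean(F,0).round(2),np.std(F,0).round(2),'P',np.mean(P,0).round(4),np.std(P,0).round(4))
E
python3 f.py
```

```text
8.775 F [-0.2  -0.12 -2.57] [0.13 0.49 0.19] P [ 0.5098 -0.0145  0.2926] [0. 0. 0.]
```

Call:
{"name": "move_arm", "arguments": {
  "steps": [
    [[0.0063,0.0078,0],0,10],
    [[0.0063,0.0078,0],0,10],
    [[0,0,0],0,10]
  ]
}}

```text
time_s: 9.2
tcp_pos: [0.5073, -0.0156, 0.2927]
eef_rot: [-3.141, 0.001, -1.851]
wrist_force: [0.6, -0.6, -1.6]
opening: 0.0232
grip_force: 68.7
```

```bash
python3 f.py
```

```text
9.35 F [ 0.52  0.22 -1.81] [0.43 0.51 0.4 ] P [ 0.5073 -0.0156  0.2927] [0. 0. 0.]
```

Call:
{"name": "move_arm", "arguments": {
  "steps": [
    [[0.0063,0.0078,0],0,10],
    [[0.0063,0.0078,0],0,10],
    [[0,0,0],0,10]
  ]
}}

```text
time_s: 9.78
tcp_pos: [0.5046, -0.0168, 0.2928]
eef_rot: [-3.141, 0.001, -1.851]
wrist_force: [2.7, 1.2, -1.6]
opening: 0.0236
grip_force: 68.8
```

```bash
python3 f.py
```

```text
9.925 F [ 2.7   0.97 -1.15] [0.15 0.31 0.42] P [ 0.5046 -0.0168  0.2928] [0. 0. 0.]
```

```bash
cat > g.py <<'E'
import sys,json,os
from h import *
from scipy.optimize import least_squares
rows=int(sys.argv[1]) if len(sys.argv)>1 else 10
D=json.load(open('log.json')) if os.path.exists('log.json') else []
F=[]
for i in range(3):
    o=r.get_obs();F.append(o['wrist_force'][:2])
    if i<2:r.capture('top')
P=o['tcp_pos'][:2]*1e3;F=np.mean(F,0)-[-.2,-.05];yaw=o['eef_rot'][2]
D.append([*P,*F]);json.dump(D,open('log.json','w'))
A=np.array(D);c0=np.array([527.6,-7.5,24.8])
def res(x):
    d=A[:,:2]-x[:2];rad=np.linalg.norm(d,axis=1);u=d/rad[:,None]
    Fn=-(A[:,2:]*u).sum(1)
    return np.r_[(rad+(3-Fn)/.7-x[2])/.5,(x-c0)/[1.5,1.5,.8]]
x=least_squares(res,c0).x
d=P-x[:2];phi=np.arctan2(d[1],d[0]);u=d/np.linalg.norm(d)
print('t',round(o['time_s'],2),'phi',np.degrees(phi).round(1),'Fn',round(-(F@u),2),'Ft',round(F@[-u[1],u[0]],2),'z',o['tcp_pos'][2].round(4),'wz',o['wrist_force'][2].round(1),'fit',x.round(2),'rad',np.linalg.norm(d).round(2))
tx=np.array([np.cos(yaw),np.sin(yaw)]);ty=np.array([np.sin(yaw),-np.cos(yaw)])
p=P
for i in range(rows):
    phi-=np.radians(3.75);q=x[:2]+x[2]*np.array([np.cos(phi),np.sin(phi)])
    s=q-p;s*=min(1,2.4/np.linalg.norm(s));p=p+s
    print([round(float(s@tx)/150,4),round(float(s@ty)/150,4)],end=' ')
E
python3 g.py
```

```text
t 10.07 phi -158.0 Fn 3.0 Ft 0.09 z 0.2927 wz -1.7 fit [527.52  -7.53  24.83] rad 24.84
[-0.0088, 0.0063] [-0.0091, 0.0058] [-0.0095, 0.0052] [-0.0098, 0.0046] [-0.0101, 0.0039] [-0.0103, 0.0032] [-0.0105, 0.0026] [-0.0107, 0.0019] [-0.0108, 0.0012] [-0.0108, 0.0005]
```

Call:
{"name": "move_arm", "arguments": {
  "steps": [
    [[-0.0088,0.0063,0],0,10],
    [[-0.0091,0.0058,0],0,10],
    [[-0.0095,0.0052,0],0,10],
    [[-0.0098,0.0046,0],0,10],
    [[-0.0101,0.0039,0],0,10]
  ]
}}

```text
time_s: 10.7
tcp_pos: [0.5026, -0.0092, 0.2926]
eef_rot: [-3.141, -0.001, -1.851]
wrist_force: [3.9, -2.0, -2.0]
opening: 0.0234
grip_force: 68.9
```

```bash
python3 g.py
```

```text
t 10.8 phi -177.8 Fn 3.86 Ft 2.44 z 0.2927 wz -0.0 fit [528.06  -8.1   24.73] rad 25.51
[-0.012, -0.0019] [-0.0105, 0.0024] [-0.0107, 0.0017] [-0.0107, 0.001] [-0.0108, 0.0003] [-0.0108, -0.0005] [-0.0107, -0.0012] [-0.0106, -0.0019] [-0.0105, -0.0025] [-0.0103, -0.0032]
```

```bash
python3 - <<'E'
s=open('g.py').read()
a=s.index('A=np.array(D)');b=s.index('tx=np.array')
new='''A=np.array(D);Q=A[:,:2]+A[:,2:]/.7;c0=np.array([527.8,-7.2,20.5])
x=least_squares(lambda x:np.r_[(np.linalg.norm(Q-x[:2],axis=1)-x[2])/.5,(x-c0)/[1.5,1.5,.8]],c0).x
d=Q[-1]-x[:2];u=d/np.linalg.norm(d);pc=np.degrees(np.arctan2(d[1],d[0]))
Fn=-(F@u);Ft=F@[-u[1],u[0]];x[2]=np.hypot(x[2]+3/.7,Ft/.7)
d=P-x[:2];phi=np.arctan2(d[1],d[0])
print('t',round(o['time_s'],2),'phi',np.degrees(phi).round(1),'contact',pc.round(1),'Fn',round(Fn,2),'Ft',round(Ft,2),'z',o['tcp_pos'][2].round(4),'wz',o['wrist_force'][2].round(1),'fit',x.round(2),'rad',np.linalg.norm(d).round(2))
'''
open('g.py','w').write(s[:a]+new+s[b:])
import json;D=json.load(open('log.json'));json.dump(D[:1],open('log.json','w'))
E
python3 g.py
```

```text
t 10.9 phi -177.3 contact -168.3 Fn 3.71 Ft 2.8 z 0.2926 wz -1.2 fit [528.11  -7.88  25.08] rad 25.57
[-0.0115, 0.0001] [-0.0107, 0.0025] [-0.0108, 0.0018] [-0.0109, 0.0011] [-0.0109, 0.0004] [-0.0109, -0.0004] [-0.0109, -0.0011] [-0.0108, -0.0018] [-0.0107, -0.0025] [-0.0105, -0.0032]
```

Call:
{"name": "move_arm", "arguments": {
  "steps": [
    [[-0.0115,0.0001,0],0,10],
    [[-0.0107,0.0025,0],0,10],
    [[-0.0108,0.0018,0],0,10],
    [[-0.0109,0.0011,0],0,10],
    [[-0.0109,0.0004,0],0,10]
  ]
}}

```text
time_s: 11.52
tcp_pos: [0.5039, -0.0008, 0.2925]
eef_rot: [3.141, -0.0, -1.851]
wrist_force: [3.6, -3.0, -0.4]
opening: 0.0231
grip_force: 69.0
```

```bash
python3 g.py
```

```text
t 11.62 phi 161.3 contact 166.1 Fn 4.04 Ft 1.52 z 0.2925 wz -1.1 fit [528.44  -9.06  24.73] rad 25.88
[-0.0104, -0.0085] [-0.0107, -0.0015] [-0.0106, -0.0022] [-0.0104, -0.0029] [-0.0102, -0.0036] [-0.0099, -0.0043] [-0.0096, -0.0049] [-0.0093, -0.0055] [-0.0089, -0.0061] [-0.0085, -0.0067]
```

Call:
{"name": "move_arm", "arguments": {
  "steps": [
    [[-0.0104,-0.0085,0],0,10],
    [[-0.0107,-0.0015,0],0,10],
    [[-0.0106,-0.0022,0],0,10],
    [[-0.0104,-0.0029,0],0,10],
    [[-0.0102,-0.0036,0],0,10]
  ]
}}

```text
time_s: 12.25
tcp_pos: [0.5087, 0.006, 0.2924]
eef_rot: [3.141, -0.0, -1.851]
wrist_force: [1.9, -3.2, -0.9]
opening: 0.023
grip_force: 68.9
```

```bash
python3 g.py
```

```text
t 12.35 phi 142.3 contact 146.6 Fn 3.23 Ft 1.32 z 0.2924 wz -1.3 fit [528.44  -9.24  24.67] rad 24.92
[-0.0093, -0.0058] [-0.0096, -0.0049] [-0.0092, -0.0056] [-0.0088, -0.0061] [-0.0084, -0.0067] [-0.008, -0.0072] [-0.0075, -0.0078] [-0.0069, -0.0082] [-0.0064, -0.0087] [-0.0058, -0.0091]
```

Good. I'll run two calls this time.

Call:
{"name": "move_arm", "arguments": {
  "steps": [
    [[-0.0093,-0.0058,0],0,10],
    [[-0.0096,-0.0049,0],0,10],
    [[-0.0092,-0.0056,0],0,10],
    [[-0.0088,-0.0061,0],0,10],
    [[-0.0084,-0.0067,0],0,10]
  ]
}}

```text
time_s: 12.98
tcp_pos: [0.5148, 0.0113, 0.2924]
eef_rot: [3.141, -0.0, -1.851]
wrist_force: [0.4, -4.2, -1.0]
opening: 0.0234
grip_force: 68.9
```

Call:
{"name": "move_arm", "arguments": {
  "steps": [
    [[-0.008,-0.0072,0],0,10],
    [[-0.0075,-0.0078,0],0,10],
    [[-0.0069,-0.0082,0],0,10],
    [[-0.0064,-0.0087,0],0,10],
    [[-0.0058,-0.0091,0],0,10]
  ]
}}

```text
time_s: 13.6
tcp_pos: [0.5221, 0.0145, 0.2924]
eef_rot: [3.141, -0.0, -1.851]
wrist_force: [-0.9, -2.7, -1.4]
opening: 0.0236
grip_force: 68.8
```

```bash
python3 g.py
```

```text
t 13.7 phi 105.3 contact 111.4 Fn 2.33 Ft 1.81 z 0.2924 wz -1.4 fit [528.72  -8.84  25.  ] rad 24.3
[-0.0094, -0.0071] [-0.0047, -0.0098] [-0.0041, -0.0101] [-0.0034, -0.0104] [-0.0027, -0.0106] [-0.002, -0.0107] [-0.0013, -0.0108] [-0.0006, -0.0109] [0.0001, -0.0109] [0.0008, -0.0109]
```

Call:
{"name": "move_arm", "arguments": {
  "steps": [
    [[-0.0094,-0.0071,0],0,10],
    [[-0.0047,-0.0098,0],0,10],
    [[-0.0041,-0.0101,0],0,10],
    [[-0.0034,-0.0104,0],0,10],
    [[-0.0027,-0.0106,0],0,10]
  ]
}}

```text
time_s: 14.32
tcp_pos: [0.5301, 0.0161, 0.2924]
eef_rot: [3.141, -0.0, -1.851]
wrist_force: [-1.7, -3.7, -1.8]
opening: 0.0233
grip_force: 68.8
```

```bash
python3 g.py
```

```text
t 14.43 phi 86.2 contact 89.2 Fn 3.22 Ft 0.92 z 0.2924 wz -1.1 fit [528.61  -8.88  24.81] rad 25.01
[-0.0006, -0.0109] [-0.0013, -0.0108] [-0.0005, -0.0108] [0.0002, -0.0108] [0.0009, -0.0108] [0.0016, -0.0107] [0.0023, -0.0106] [0.003, -0.0104] [0.0036, -0.0102] [0.0043, -0.0099]
```

Call:
{"name": "move_arm", "arguments": {
  "steps": [
    [[-0.0006,-0.0109,0],0,10],
    [[-0.0013,-0.0108,0],0,10],
    [[-0.0005,-0.0108,0],0,10],
    [[0.0002,-0.0108,0],0,10],
    [[0.0009,-0.0108,0],0,10]
  ]
}}

```text
time_s: 15.05
tcp_pos: [0.538, 0.0141, 0.2924]
eef_rot: [3.141, 0.0, -1.851]
wrist_force: [-3.2, -1.4, -1.1]
opening: 0.023
grip_force: 68.7
```

Call:
{"name": "move_arm", "arguments": {
  "steps": [
    [[0.0016,-0.0107,0],0,10],
    [[0.0023,-0.0106,0],0,10],
    [[0.003,-0.0104,0],0,10],
    [[0.0036,-0.0102,0],0,10],
    [[0.0043,-0.0099,0],0,10]
  ]
}}

```text
time_s: 15.68
tcp_pos: [0.5448, 0.0098, 0.2925]
eef_rot: [3.141, 0.0, -1.851]
wrist_force: [-2.5, -1.2, -1.6]
opening: 0.0235
grip_force: 68.7
```

```bash
python3 g.py
```

```text
t 15.78 phi 49.2 contact 53.9 Fn 2.66 Ft 1.39 z 0.2924 wz -1.3 fit [528.81  -8.94  25.02] rad 24.67
[0.0028, -0.0107] [0.0055, -0.0094] [0.0061, -0.009] [0.0067, -0.0086] [0.0072, -0.0082] [0.0078, -0.0077] [0.0083, -0.0071] [0.0087, -0.0066] [0.0091, -0.006] [0.0095, -0.0054]
```

Call:
{"name": "move_arm", "arguments": {
  "steps": [
    [[0.0028,-0.0107,0],0,10],
    [[0.0055,-0.0094,0],0,10],
    [[0.0061,-0.009,0],0,10],
    [[0.0067,-0.0086,0],0,10],
    [[0.0072,-0.0082,0],0,10]
  ]
}}

```text
time_s: 16.4
tcp_pos: [0.5503, 0.0038, 0.2925]
eef_rot: [3.141, 0.0, -1.851]
wrist_force: [-3.1, -1.1, -1.2]
opening: 0.0235
grip_force: 68.7
```

Call:
{"name": "move_arm", "arguments": {
  "steps": [
    [[0.0078,-0.0077,0],0,10],
    [[0.0083,-0.0071,0],0,10],
    [[0.0087,-0.0066,0],0,10],
    [[0.0091,-0.006,0],0,10],
    [[0.0095,-0.0054,0],0,10]
  ]
}}

```text
time_s: 17.02
tcp_pos: [0.5533, -0.0038, 0.2925]
eef_rot: [-3.142, 0.0, -1.851]
wrist_force: [-4.2, 0.8, -1.5]
opening: 0.0233
grip_force: 68.7
```

```bash
python3 g.py
```

```text
t 17.12 phi 11.2 contact 15.8 Fn 3.18 Ft 1.39 z 0.2926 wz -0.6 fit [528.72  -8.87  24.94] rad 25.1
[0.0103, -0.0037] [0.0101, -0.004] [0.0104, -0.0033] [0.0105, -0.0027] [0.0107, -0.002] [0.0108, -0.0013] [0.0109, -0.0006] [0.0109, 0.0002] [0.0108, 0.0009] [0.0108, 0.0016]
```

Contact is steady at about 3 N, so I carry on.

Call:
{"name": "move_arm", "arguments": {
  "steps": [
    [[0.0103,-0.0037,0],0,10],
    [[0.0101,-0.004,0],0,10],
    [[0.0104,-0.0033,0],0,10],
    [[0.0105,-0.0027,0],0,10],
    [[0.0107,-0.002,0],0,10]
  ]
}}

```text
time_s: 17.75
tcp_pos: [0.5534, -0.012, 0.2926]
eef_rot: [-3.141, 0.0, -1.851]
wrist_force: [-3.2, 1.6, -1.9]
opening: 0.0228
grip_force: 68.7
```

Call:
{"name": "move_arm", "arguments": {
  "steps": [
    [[0.0108,-0.0013,0],0,10],
    [[0.0109,-0.0006,0],0,10],
    [[0.0109,0.0002,0],0,10],
    [[0.0108,0.0009,0],0,10],
    [[0.0108,0.0016,0],0,10]
  ]
}}

```text
time_s: 18.38
tcp_pos: [0.5511, -0.0198, 0.2926]
eef_rot: [-3.141, 0.0, -1.851]
wrist_force: [-1.9, 2.6, -1.3]
opening: 0.0234
grip_force: 68.8
```

```bash
python3 g.py
```

```text
t 18.48 phi -25.8 contact -19.8 Fn 2.3 Ft 1.81 z 0.2926 wz -2.0 fit [528.9   -9.14  25.2 ] rad 24.59
[0.0115, -0.0018] [0.0106, 0.0029] [0.0104, 0.0036] [0.0101, 0.0043] [0.0098, 0.0049] [0.0095, 0.0056] [0.0091, 0.0062] [0.0087, 0.0068] [0.0082, 0.0073] [0.0077, 0.0078]
```

Call:
{"name": "move_arm", "arguments": {
  "steps": [
    [[0.0115,-0.0018,0],0,10],
    [[0.0106,0.0029,0],0,10],
    [[0.0104,0.0036,0],0,10],
    [[0.0101,0.0043,0],0,10],
    [[0.0098,0.0049,0],0,10]
  ]
}}

```text
time_s: 19.1
tcp_pos: [0.5469, -0.0267, 0.2926]
eef_rot: [-3.141, 0.0, -1.851]
wrist_force: [-1.0, 3.8, -1.5]
opening: 0.0231
grip_force: 68.9
```

Call:
{"name": "move_arm", "arguments": {
  "steps": [
    [[0.0095,0.0056,0],0,10],
    [[0.0091,0.0062,0],0,10],
    [[0.0087,0.0068,0],0,10],
    [[0.0082,0.0073,0],0,10],
    [[0.0077,0.0078,0],0,10]
  ]
}}

```text
time_s: 19.73
tcp_pos: [0.5402, -0.0317, 0.2926]
eef_rot: [-3.141, 0.0, -1.851]
wrist_force: [-0.4, 2.9, -1.9]
opening: 0.0233
grip_force: 68.9
```

```bash
python3 g.py
```

```text
t 19.82 phi -63.6 contact -59.2 Fn 2.67 Ft 1.35 z 0.2926 wz -0.5 fit [528.95  -9.3   25.23] rad 25.06
[0.008, 0.0076] [0.0066, 0.0088] [0.006, 0.0092] [0.0054, 0.0096] [0.0047, 0.0099] [0.0041, 0.0102] [0.0034, 0.0105] [0.0027, 0.0107] [0.002, 0.0108] [0.0013, 0.0109]
```

Call:
{"name": "move_arm", "arguments": {
  "steps": [
    [[0.008,0.0076,0],0,10],
    [[0.0066,0.0088,0],0,10],
    [[0.006,0.0092,0],0,10],
    [[0.0054,0.0096,0],0,10],
    [[0.0047,0.0099,0],0,10]
  ]
}}

```text
time_s: 20.45
tcp_pos: [0.5324, -0.0342, 0.2926]
eef_rot: [-3.141, 0.0, -1.851]
wrist_force: [0.8, 2.5, -2.3]
opening: 0.023
grip_force: 69.0
```

Call:
{"name": "move_arm", "arguments": {
  "steps": [
    [[0.0041,0.0102,0],0,10],
    [[0.0034,0.0105,0],0,10],
    [[0.0027,0.0107,0],0,10],
    [[0.002,0.0108,0],0,10],
    [[0.0013,0.0109,0],0,10]
  ]
}}

```text
time_s: 21.08
tcp_pos: [0.5242, -0.034, 0.2926]
eef_rot: [-3.141, 0.0, -1.851]
wrist_force: [2.0, 3.0, -1.1]
opening: 0.0231
grip_force: 69.0
```

```bash
python3 g.py
```

```text
t 21.18 phi -101.0 contact -98.4 Fn 2.83 Ft 0.79 z 0.2927 wz -1.8 fit [528.94  -9.34  25.2 ] rad 25.07
[0.0015, 0.0109] [-0.0001, 0.011] [-0.0008, 0.011] [-0.0015, 0.0109] [-0.0023, 0.0108] [-0.0029, 0.0106] [-0.0036, 0.0104] [-0.0043, 0.0101] [-0.005, 0.0098] [-0.0056, 0.0095]
```

Call:
{"name": "move_arm", "arguments": {
  "steps": [
    [[0.0015,0.0109,0],0,10],
    [[-0.0001,0.011,0],0,10],
    [[-0.0008,0.011,0],0,10],
    [[-0.0015,0.0109,0],0,10],
    [[-0.0023,0.0108,0],0,10]
  ]
}}

```text
time_s: 21.8
tcp_pos: [0.5165, -0.0312, 0.2927]
eef_rot: [-3.141, -0.0, -1.851]
wrist_force: [2.4, 1.6, -0.2]
opening: 0.0235
grip_force: 69.0
```

Call:
{"name": "move_arm", "arguments": {
  "steps": [
    [[-0.0029,0.0106,0],0,10],
    [[-0.0036,0.0104,0],0,10],
    [[-0.0043,0.0101,0],0,10],
    [[-0.005,0.0098,0],0,10],
    [[-0.0056,0.0095,0],0,10]
  ]
}}

```text
time_s: 22.42
tcp_pos: [0.51, -0.0261, 0.2926]
eef_rot: [-3.141, -0.0, -1.851]
wrist_force: [2.7, 0.9, -1.6]
opening: 0.0233
grip_force: 69.0
```

```bash
python3 g.py
```

```text
t 22.52 phi -138.8 contact -135.3 Fn 2.97 Ft 1.08 z 0.2926 wz -0.5 fit [528.94  -9.35  25.23] rad 25.23
[-0.0063, 0.0091] [-0.0068, 0.0086] [-0.0074, 0.0082] [-0.0079, 0.0077] [-0.0084, 0.0071] [-0.0088, 0.0066] [-0.0092, 0.006] [-0.0096, 0.0054] [-0.0099, 0.0047] [-0.0102, 0.0041]
```

Call:
{"name": "move_arm", "arguments": {
  "steps": [
    [[-0.0063,0.0091,0],0,10],
    [[-0.0068,0.0086,0],0,10],
    [[-0.0074,0.0082,0],0,10],
    [[-0.0079,0.0077,0],0,10],
    [[-0.0084,0.0071,0],0,10]
  ]
}}

```text
time_s: 23.15
tcp_pos: [0.5057, -0.0191, 0.2925]
eef_rot: [-3.142, -0.0, -1.851]
wrist_force: [3.4, -0.5, -2.1]
opening: 0.0233
grip_force: 69.0
```

Call:
{"name": "move_arm", "arguments": {
  "steps": [
    [[-0.0088,0.0066,0],0,10],
    [[-0.0092,0.006,0],0,10],
    [[-0.0096,0.0054,0],0,10],
    [[-0.0099,0.0047,0],0,10],
    [[-0.0102,0.0041,0],0,10]
  ]
}}

```text
time_s: 23.78
tcp_pos: [0.5038, -0.0112, 0.2925]
eef_rot: [-3.142, -0.0, -1.851]
wrist_force: [2.7, -2.2, -2.4]
opening: 0.023
grip_force: 69.0
```

```bash
python3 g.py 3
```

```text
t 23.88 phi -176.1 contact -167.9 Fn 3.01 Ft 2.53 z 0.2925 wz -1.0 fit [528.96  -9.34  25.43] rad 25.26
[-0.0102, 0.0045] [-0.0107, 0.0027] [-0.0109, 0.002]
```

Call:
{"name": "move_arm", "arguments": {
  "steps": [
    [[-0.0102,0.0045,0],0,10],
    [[-0.0107,0.0027,0],0,10],
    [[-0.0109,0.002,0],0,10],
    [[-0.008,-0.05,0],0,10],
    [[-0.018,-0.117,0],0,10]
  ]
}}

```text
time_s: 24.5
tcp_pos: [0.5282, -0.0088, 0.292]
eef_rot: [3.139, 0.0, -1.85]
wrist_force: [-0.0, 0.6, -1.7]
opening: 0.0235
grip_force: 68.9
```

Call:
{"name": "move_arm", "arguments": {
  "steps": [
    [[0,0,-0.06],0,10],
    [[0,0,-0.15],0,10],
    [[0,0,-0.2],0,10],
    [[0,0,-0.15],0,10],
    [[0,0,0],0,10]
  ]
}}

```text
time_s: 25.12
tcp_pos: [0.529, -0.009, 0.3782]
eef_rot: [-3.139, 0.002, -1.851]
wrist_force: [-0.3, 0.4, -2.8]
opening: 0.0232
grip_force: 69.0
```

Run:
```python
from h import *
np.set_printoptions(precision=4,suppress=True)
o=r.get_obs();print(o['time_s'],o['tcp_pos'],o['eef_rot'],o['opening'],o['wrist_force'])
s=r.capture('scene');c=r.calibration('scene');p=o['tcp_pos']
for dz in(-.145,-.06,.04):print((proj(c,p+[0,0,dz])-[215,70])*4)
cv2.imwrite('pics/c5.png',cv2.resize(s[70:215,215:325],(440,580),interpolation=cv2.INTER_CUBIC))
y=o['eef_rot'][2];d=np.array([.5146,.2925])-p[:2];print('to slot',d@[np.cos(y),np.sin(y)]/.15,d@[np.sin(y),-np.cos(y)]/.15)
```

```text
25.125 [ 0.529  -0.009   0.3782] [-3.1392  0.0018 -1.8505] 0.02316038393003101 [-0.3061  0.4173 -2.848 ]
[238.3348 351.3576]
[237.7143 230.8334]
[236.9462  74.0801]
to slot -1.905531261133822 0.6474973816666791
```

View pics/c5.png

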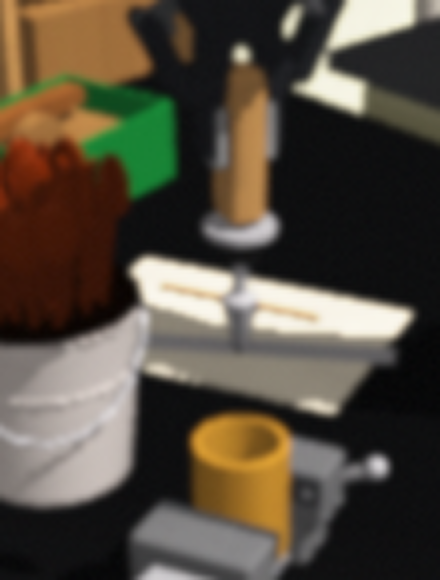

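Call:
{"name": "move_arm", "arguments": {
  "steps": [
    [[-0.15,0.051,0],0,10],
    [[-0.25,0.085,0],0,10],
    [[-0.25,0.085,0],0,10],
    [[-0.25,0.085,0],0,10],
    [[-0.25,0.085,0],0,10]
  ]
}}

```text
time_s: 25.8
tcp_pos: [0.5193, 0.174, 0.3749]
eef_rot: [3.139, -0.002, -1.85]
wrist_force: [0.3, 0.4, -2.3]
opening: 0.0233
grip_force: 68.9
```

Call:
{"name": "move_arm", "arguments": {
  "steps": [
    [[-0.25,0.085,0],0,10],
    [[-0.25,0.085,0],0,10],
    [[-0.17,0.0577,0],0,10],
    [[-0.0855,0.0288,0],0,10],
    [[0,0,0],0,10]
  ]
}}

```text
time_s: 26.42
tcp_pos: [0.5145, 0.2925, 0.3759]
eef_rot: [3.141, -0.001, -1.85]
wrist_force: [-1.1, -0.4, -1.8]
opening: 0.0233
grip_force: 68.8
```

Run:
```python
from h import *
np.set_printoptions(precision=4,suppress=True)
r.capture('top')
o=r.get_obs();print(o['time_s'],o['tcp_pos'],o['eef_rot'],o['opening'],o['wrist_force'])
s=r.capture('scene');c=r.calibration('scene');p=o['tcp_pos']
for dz in(-.145,-.06):print((proj(c,p+[0,0,dz])-[320,140])*4)
print('hole',(proj(c,(.5145,.2928,.12))-[320,140])*4)
cv2.imwrite('pics/c6.png',cv2.resize(s[140:285,320:430],(440,580),interpolation=cv2.INTER_CUBIC))
y=o['eef_rot'][2];d=np.array([.5146,.2926])-p[:2];print('to slot',d@[np.cos(y),np.sin(y)]/.15,d@[np.sin(y),-np.cos(y)]/.15)
```

```text
26.475 [0.5147 0.2918 0.3764] [ 3.1415 -0.0007 -1.8509] 0.02320422151181945 [ 0.3755 -1.0199 -2.8696]
[208.6096 263.3498]
[230.9392 129.8087]
hole [183.8985 417.7968]
to slot -0.005163996535280402 0.0020128515560395013
```

View pics/c6.png

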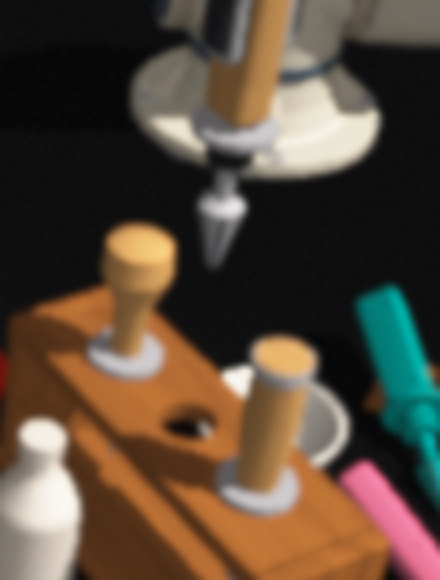

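The tip, at (213,267), is lined up with its hole at (190,422), both with the same small offset from my predictions. Lowering it.

Call:
{"name": "move_arm", "arguments": {
  "steps": [
    [[-0.005,0.002,0.2],0,10],
    [[0,0,0.27],0,10],
    [[0,0,0.27],0,10],
    [[0,0,0.27],0,10],
    [[0,0,0.2],0,10]
  ]
}}

```text
time_s: 27.15
tcp_pos: [0.5143, 0.2914, 0.1937]
eef_rot: [3.141, -0.001, -1.852]
wrist_force: [-1.0, 0.9, -1.8]
opening: 0.0229
grip_force: 68.8
```

Call:
{"name": "move_arm", "arguments": {
  "steps": [
    [[0,0,0.04],0,10],
    [[0,0,0],0,10]
  ]
}}

```text
time_s: 27.4
tcp_pos: [0.5152, 0.2926, 0.1902]
eef_rot: [-3.14, 0.001, -1.851]
wrist_force: [0.1, -0.4, -1.0]
opening: 0.0232
grip_force: 68.7
```

Call:
{"name": "move_arm", "arguments": {
  "steps": [
    [[0,0,0.02],0,10],
    [[0,0,0.02],0,10],
    [[0,0,0.01],0,10],
    [[0,0,0.005],0,10],
    [[0,0,0],0,10]
  ]
}}

```text
time_s: 28.02
tcp_pos: [0.5145, 0.2931, 0.1808]
eef_rot: [-3.142, -0.0, -1.851]
wrist_force: [0.3, -0.1, -2.8]
opening: 0.0231
grip_force: 68.8
```

Call:
{"name": "move_arm", "arguments": {
  "steps": [
    [[0,0,0.004],0,10],
    [[0,0,0.004],0,10],
    [[0,0,0],0,10]
  ]
}}

```text
time_s: 28.4
tcp_pos: [0.5146, 0.2931, 0.1802]
eef_rot: [-3.141, 0.001, -1.851]
wrist_force: [-0.5, -0.3, 2.9]
opening: 0.0234
grip_force: 69.4
```

Call:
{"name": "move_arm", "arguments": {
  "steps": [
    [[0,0,0],0,30],
    [[0,0,0],0,40],
    [[0,0,0],0,60],
    [[0,0,0],0,100],
    [[0,0,0],0,100]
  ]
}}

```text
time_s: 29.02
tcp_pos: [0.5145, 0.2931, 0.1796]
eef_rot: [-3.142, -0.0, -1.851]
wrist_force: [0.1, -0.5, 0.1]
opening: 0.0842
grip_force: 0.0
```

Call:
{"name": "move_arm", "arguments": {
  "steps": [
    [[0,0,-0.1],0,100],
    [[0,0,-0.3],0,100],
    [[0,0,-0.35],0,100],
    [[0,0,-0.35],0,100],
    [[0,0,-0.15],0,100]
  ]
}}

```text
time_s: 29.65
tcp_pos: [0.5151, 0.2929, 0.3723]
eef_rot: [-3.137, 0.006, -1.851]
wrist_force: [0.4, 0.4, -0.8]
opening: 0.0853
grip_force: 0.0
```

Run:
```python
from h import *
o=r.get_obs();print(o['time_s'],o['tcp_pos'],o['opening'],o['wrist_force'])
s=r.capture('scene');w=r.capture('wrist')
a=cv2.resize(s[165:325,310:430],(413,550),interpolation=cv2.INTER_CUBIC)
b=cv2.resize(w[60:320,190:370],(380,550),interpolation=cv2.INTER_CUBIC)
cv2.imwrite('pics/c7.png',np.hstack([a,b]))
```

```text
29.65 [0.51505246 0.2929333  0.37225754] 0.08534460484232738 [ 0.38647551  0.35092049 -0.77416909]
```

View pics/c7.png

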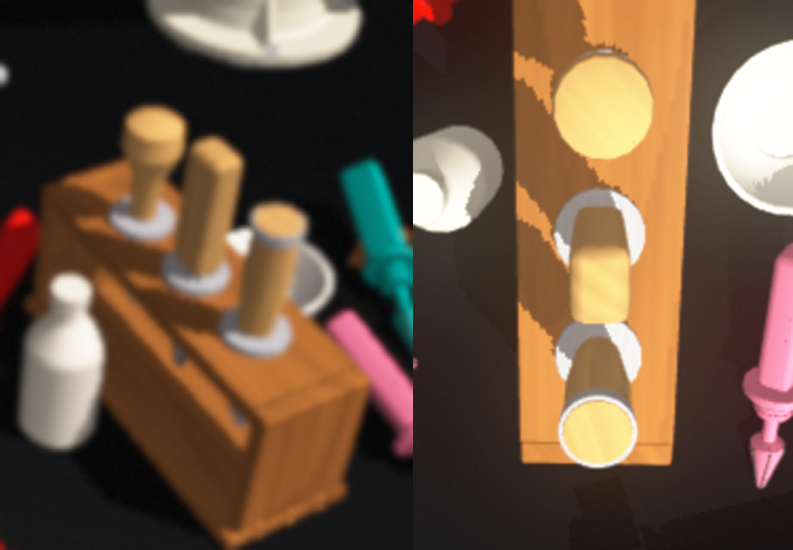

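The scraper is upright in its own hole with its collar on the rail, and the gripper is clear. The coloured look-alikes had already toppled by t = 3.3 s, before I touched anything. One numeric check for disturbance, then I hand in.

Run:
```python
from h import *
a=cv2.imread('pics/top2.png');b=r.capture('top');r.capture('top')
def blob(im,lo,hi,box):
    m=cv2.inRange(cv2.cvtColor(im,cv2.COLOR_BGR2HSV),lo,hi);x0,y0,x1,y1=box
    M=cv2.moments(m[y0:y1,x0:x1],True);return round(M['m10']/max(M['m00'],1)+x0,1),round(M['m01']/max(M['m00'],1)+y0,1),M['m00']
for n,q in dict(red=((0,200,120),(4,255,255),(120,130,270,220)),pink=((160,60,90),(179,255,255),(80,180,150,260)),turq=((80,120,80),(100,255,255),(110,240,200,320)),bottle=((0,0,140),(179,40,255),(190,180,222,212)),bowl=((0,0,140),(179,40,255),(175,248,220,290)),tape=((8,80,60),(25,255,255),(255,125,305,170)),spoon=((3,100,40),(14,255,255),(175,130,255,160)),block=((10,60,60),(30,255,255),(325,125,380,155))).items():
    print(n,blob(a,*q),blob(b,*q))
o=r.get_obs();print(o['time_s'],np.abs(o['joint_velocities']).max())
r.close_job()
```

```text
red (212.4, 173.7, 459.0) (213.8, 174.7, 469.0)
pink (136.6, 251.7, 260.0) (136.3, 251.9, 249.0)
turq (181.9, 304.1, 448.0) (182.0, 304.1, 443.0)
bottle (203.5, 197.3, 183.0) (203.5, 197.3, 183.0)
bowl (197.3, 267.6, 885.0) (197.3, 267.6, 875.0)
tape (279.1, 143.1, 576.0) (279.1, 143.1, 578.0)
spoon (218.0, 146.3, 323.0) (217.6, 146.2, 330.0)
block (352.6, 140.1, 778.0) (352.6, 140.1, 777.0)
29.85 0.04174132193576945
the job is handed in; nothing more can be done
```

I ran the scraper one full clockwise circle of the tube's inner edge, starting and ending on the handle side, in about 14 s at roughly 2.3–4 N, hung it back in its own hole and handed the job in at 29.9 s; the other bench items I checked hadn't moved, and the coloured look-alikes had toppled before I touched anything.

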